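Turn the locomotive turntable to the signalled road and lock it

TASK

Push the red pin on the arm of the small locomotive turntable sideways with a fingertip and turn the bridge, with the red locomotive riding on it, until its head end (the one without the arm) lines up with the track that has the colour-light signal standing at its end. Once it is lined up and still, push the yellow pin of the locking lever round from the white mark to the green mark, as far as it goes. Do not touch or lift the locomotive, and leave everything else where it stands.

Things in the scene. Friction and masses are not known exactly. Their poses are not given: they have to be found in the camera images.
- turntable_axis (a point): centre of the turntable bridge, on its vertical turning axis at rail height (16 mm above the bench). The bridge is 156 mm long and 48 mm wide, grey side girders to 26 mm above the bench, in a round pit whose rim is 184 mm across and 15 mm high; this point's x axis runs along the bridge towards the head end, away from the push arm
- push_pin (a point): the upright red pin at the end of the bridge's steel push arm, at the tail end of the bridge: 14 mm thick, its bare shank from 34 to 75 mm above the bench, 120 mm from the turntable's axis; the point is on the pin's centre line 55 mm above the bench. The flat arm under it lies 22 to 32 mm above the bench. Pushing the pin sideways with 1.5 to 3 N turns the bridge; it is stiff and stays where it is left
- bridge (a joint): turning angle of the bridge, rad, 0 at the start of the run, growing anticlockwise seen from above; range -1.15 to 0.6
- road_left_end (a point): left track: on the grey pad at the end of a 60 mm length of track on the fixed base; point on top of the pad, 175 mm from the turntable's axis
- road_middle_end (a point): middle track: on the grey pad at the end of a 60 mm length of track on the fixed base; point on top of the pad, 175 mm from the turntable's axis
- road_right_end (a point): right track: on the grey pad at the end of a 60 mm length of track on the fixed base; point on top of the pad, 175 mm from the turntable's axis. The tracks stand 0.6 rad apart round the axis, all pointing away from it on the side far from the robot. The bridge lines up with a track when its x axis points at this point
- signal_mid (a point): colour-light signal (black head with three lamps on a grey mast, 105 mm high, on a 36 mm square concrete-coloured foot), loose, standing on the pad of the wanted track; the point is 50 mm above its foot. The three pad objects change places from run to run
- stop_mid (a point): small dark red buffer stop, 30x34x28 mm, loose on the pad of another track; point at its centre
- jar_mid (a point): small grey and white paint jar, 30 mm across, 42 mm high, loose on the pad of the remaining track; point at its centre
- loco_mid (a point): red and black model diesel locomotive, 149 mm long, 37 mm wide, 45 mm high, 0.32 kg, standing loose along the bridge with its top 61 mm above the bench; point at its centre
- lock_axis (a point): vertical pivot of the locking lever, on a small steel block at the left of the turntable; the lever is a flat steel bar 22 to 30 mm above the bench
- lock_pin (a point): upright yellow pin at the end of the locking lever, 14 mm thick, its bare shank from 30 to 59 mm above the bench, 50 mm from the lever's pivot; point on its centre line, 45 mm above the bench. Pushing it sideways with 1 to 2 N turns the lever, which stays where it is left. In this set-up the lever marks the bridge as locked but does not brake it
- lock (a joint): angle of the locking lever, rad: 0 over the white mark (open), growing clockwise seen from above to its stop at 1.2 over the green mark (locked); starts between 0 and 0.12
- pliers_mid (a point): red-handled pliers, 147 mm long, lying on the bench at the right; bystander
- driver_mid (a point): yellow-handled screwdriver, 157 mm long, lying on the bench at the left; bystander
- nut_mid (a point): steel hex nut, 22 mm, lying on the bench at the right; bystander

How it is judged:
On the way, in this order (a step that is already met when the one before it is completed fails the run):
1. the bridge is lined up with the signalled track and still, with the locking lever still open (((horizontal distance between signal_mid and road_left_end below 0.035 m and y of road_left_end in the frame of turntable_axis between -0.01 and 0.01 m) or (horizontal distance between signal_mid and road_middle_end below 0.035 m and y of road_middle_end in the frame of turntable_axis between -0.01 and 0.01 m) or (horizontal distance between signal_mid and road_right_end below 0.035 m and y of road_right_end in the frame of turntable_axis between -0.01 and 0.01 m)) and velocity of joint bridge between -0.03 and 0.03 rad/s and value of joint lock below 0.4 rad), for 0.3 s.
2. the locking lever is swung over to the green mark (((horizontal distance between signal_mid and road_left_end below 0.035 m and y of road_left_end in the frame of turntable_axis between -0.01 and 0.01 m) or (horizontal distance between signal_mid and road_middle_end below 0.035 m and y of road_middle_end in the frame of turntable_axis between -0.01 and 0.01 m) or (horizontal distance between signal_mid and road_right_end below 0.035 m and y of road_right_end in the frame of turntable_axis between -0.01 and 0.01 m)) and value of joint lock above 1.08 rad), for 0.2 s.
At the end, for the whole second after the job is handed in: The bridge's head end points at the signalled track's end point to within 10 mm sideways there (about 3 degrees), the bridge is still, the locking lever is within 0.12 rad of its stop at the green mark, and the locomotive stands upright on the bridge, its centre within 25 mm of the bridge's centre (all of step 2 and velocity of joint bridge between -0.03 and 0.03 rad/s and horizontal distance between loco_mid and turntable_axis below 0.025 m and angle between loco_mid's own z axis and vertical below 0.15 rad); the robot touches nothing.
It fails at once if the locking lever is swung over while the bridge is not lined up (not ((horizontal distance between signal_mid and road_left_end below 0.035 m and y of road_left_end in the frame of turntable_axis between -0.01 and 0.01 m) or (horizontal distance between signal_mid and road_middle_end below 0.035 m and y of road_middle_end in the frame of turntable_axis between -0.01 and 0.01 m) or (horizontal distance between signal_mid and road_right_end below 0.035 m and y of road_right_end in the frame of turntable_axis between -0.01 and 0.01 m)) and value of joint lock above 0.55 rad).
It fails at once if the locomotive is touched (over 1 N) (contact force between any of the fingers, the arm and loco above 1 N).
It fails at once if the locomotive is lifted, tipped or shifted off its place (height (world z) of loco_mid above 0.052 m or not (horizontal distance between loco_mid and turntable_axis below 0.025 m and angle between loco_mid's own z axis and vertical below 0.15 rad)).
It fails at once if the signal, buffer stop, jar, pliers, screwdriver or nut is moved more than 15 mm (distance of any of signal_mid, stop_mid, jar_mid, pliers_mid, driver_mid, nut_mid from where it was at the start of the episode above 0.015 m).
It also fails if it takes over 70 s, if anything falls off the work surface, if the arm or the gripper's body presses on something with over 40 N, if the wrist force passes 120 N, or if a joint passes its speed limit or range.

ROBOT

A 6-joint arm with a two-finger parallel gripper is mounted at the origin on a cart in front of the work surface, level with it; the furniture and walls round the work are solid. World frame = base frame: x ahead of the robot, y to its left, z up, the work surface at z = 0. Lengths are in m, angles in rad, forces in N, time in s.
With the tool pointing down it reaches from about 0.325 to 0.775 m from the base axis. Payload 9.3 kg.
Tool frame: the origin (TCP) lies on the centre line of the jaws, within the pads' length; the fingertips stand 17 mm ahead of it and the grasp point (between the pads) lies 2 mm behind it; z points along the fingers, y is the line along which they close (so a half turn about z gives the same grasp; the last joint's range is limited). The gripper opens to 85 mm and grips with 20 to 120 N. Pads are 22 mm wide; open, the fingers measure 114 mm over their backs; the gripper's body (76 mm by 85 mm) begins 54 mm behind the grasp point. The pads swing forward as they close: fully open they stand 13 mm farther back than shut.
Start: joints at [1.175, 0.259, 0.021, 1.334, 0, 1.418], TCP at [0.132, 0.534, 0.227] pointing down, gripper open.
Joint ranges: [-3.04, 3.04], [-0.91, 1.82], [-1.04, 1.36], [-1.92, 1.95], [-1.52, 1.45], [-3.14, 3.14]. Speed limits (rad/s): [2.22, 2.22, 2.79, 3.14, 3.14, 3.14].

INTERFACE

Orientations are given as a unit quaternion [x, y, z, w].
In Python, from station import telemetry, viewer, job gives the robot as it stands.
- The arm moves only by the shell command python3 -m jog 'ROWS' [OPENING]. ROWS is a JSON object of lists of equal length, an entry for each row: "offset": the shift along the tool's x, y, z in mm, a list of three; "twist": the turn about the tool's z in rad. A call has 1 to 5 rows; each row is the pose to reach, as a shift and turn from the pose commanded when the call began, along the tool's axes at that moment; what a row does not reach only later rows make up. A row lasts 1/10 s, in which the tool goes at most 50 mm and 8.59 degrees, less where a joint would pass 70% of its speed; a pose out of reach is approached as far as the arm can. A call with a gripper value outside its range is refused whole. OPENING is the opening, from 0 (shut) to 1 (fully open), set as the call begins (- or left out, the last holds). The fingers move at their own pace and stop on an object; the grip force is fixed at half the most. Time passes only in rows, so rows that repeat a pose let the fingers close. It gives the time, the measured TCP pose, the force, the opening and the grip force at its end, in the units of the state.
- telemetry.get_obs(): the state, without advancing time (a new reading comes with each control period).
- viewer.read_camera(name): name is "scene" or "top"; returns a dict with "img" (480x640x3 uint8, red, green, blue), "mtx" (3x3 intrinsics, pixels), "distortion" ([k1, k2, p1, p2, k3] as OpenCV has them; the pictures are not rectified), "cam_to_world" (4x4, takes a point from camera to world coordinates). Camera axes: x right, y down, z forward; pixel columns grow to the right and rows downward; lengths in m; the calibration is good to about 2 mm. A picture is of the moment at which its call begins. There is no depth.
- job.close_job(): hands the job in; it is judged then, once.
The state is a dict: "t": time; "qpos": joint angles; "dq": joint speeds; "effort": joint torques, N m; "ee_pos": TCP position; "eef_rot": TCP orientation; "force": force on the tool from outside, world axes, zero at the start; "wrist_torque": the same for the moment, N m; "opening": finger opening in m; "gripper_force": force on a finger pad.
Only numpy, scipy, OpenCV 4.12 (cv2) and the standard library are available. Lean on these libraries where they do the work, as an engineer would, in place of code of your own. Each camera call takes 0.05 s, during which the arm holds its last target. There are 200 camera calls.

## Working session

There is one attempt and no reset: what is moved stays moved. The work goes in short steps, Python scripts to look and compute and a shell command to move; the robot and the scene stay as the last step left them, time stands still between calls to the robot, and variables do not carry over. Pictures are saved under pics/ and viewed, at most 10 in all, crops included, and the job is handed in when it is done.

```bash
ls; mkdir -p pics
python3 - <<'E'
from station import telemetry, viewer
import cv2,pickle
o=telemetry.get_obs();print(o['t'],o['ee_pos'],o['eef_rot'],o['opening'],o['force'])
d={n:viewer.read_camera(n) for n in("top","scene")}
pickle.dump(d,open('a.pkl','wb'))
for n in d:
    cv2.imwrite(f'pics/{n}0.png',d[n]['img'][:,:,::-1]); print(n,d[n]['cam_to_world'].round(3) if hasattr(d[n]['cam_to_world'],'round') else d[n]['cam_to_world'],d[n]['mtx'],d[n]['distortion'])
E
```

```text
pics
0.0 [0.13209242 0.53359605 0.22616032] [ 1.21096596e-01  9.92640491e-01 -6.56957853e-04 -1.93958648e-04] 0.08568029751961337 [0.35111653 0.18211341 0.00538161]
top [[ 0.038 -0.978  0.205  0.366]
 [-0.999 -0.037  0.013  0.022]
 [-0.005 -0.205 -0.979  1.107]
 [ 0.     0.     0.     1.   ]] [[460.87854242   0.         318.45890452]
 [  0.         460.87854242 238.24624458]
 [  0.           0.           1.        ]] [-0.07173624  0.          0.          0.          0.        ]
scene [[ 0.404 -0.71   0.576 -0.075]
 [-0.915 -0.317  0.25  -0.259]
 [ 0.005 -0.628 -0.778  0.979]
 [ 0.     0.     0.     1.   ]] [[582.79357068   0.         322.22391728]
 [  0.         582.79357068 233.82219205]
 [  0.           0.           1.        ]] [-0.05023893  0.          0.          0.          0.        ]
```

View pics/top0.png

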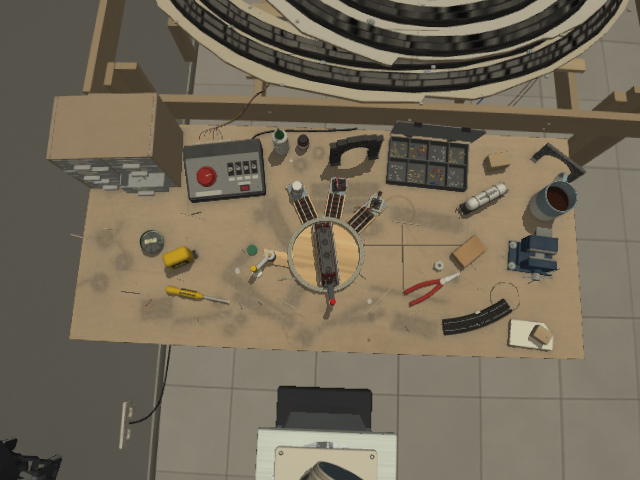

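View pics/scene0.png

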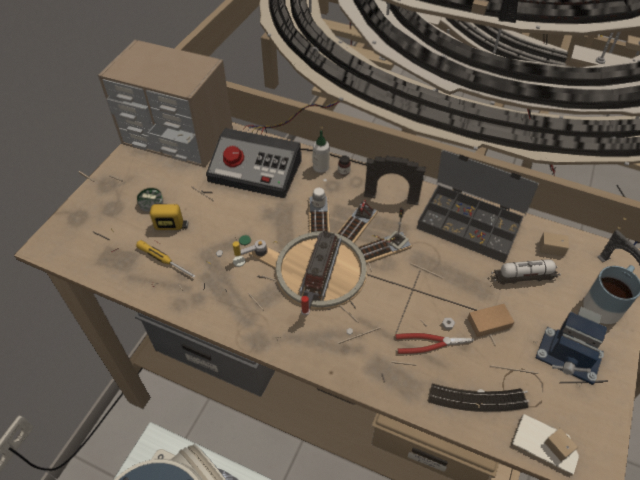

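Signal stands on the right track (top px ~377,200); the jar is on the left track and the buffer stop on the middle one. The red pin is at (332,301) and the yellow pin at (254,269). Next I'll measure.

```bash
cat > h.py <<'E'
import numpy as np,cv2
def ray(c,p):
    u=cv2.undistortPoints(np.array([[p]],float),np.array(c['mtx']),np.array(c['distortion']))[0,0]
    T=np.array(c['cam_to_world']);return T[:3,3],T[:3,:3]@np.r_[u,1]
def onz(c,p,z):
    o,d=ray(c,p);return (o+d*(z-o[2])/d[2])
def proj(c,P):
    T=np.array(c['cam_to_world']);R=T[:3,:3].T
    return cv2.projectPoints(np.array(P,float).reshape(-1,3),cv2.Rodrigues(R)[0],-R@T[:3,3],np.array(c['mtx']),np.array(c['distortion']))[0][:,0]
def tri(c1,p1,c2,p2):
    A=[];b=[]
    for c,p in((c1,p1),(c2,p2)):
        o,d=ray(c,p);d/=np.linalg.norm(d);M=np.eye(3)-np.outer(d,d);A.append(M);b.append(M@o)
    return np.linalg.lstsq(np.vstack(A),np.hstack(b),rcond=None)[0]
def blobs(c,lo,hi,box,amin=3):
    x0,y0,x1,y1=box
    m=cv2.inRange(cv2.cvtColor(c['img'],cv2.COLOR_RGB2HSV),np.array(lo),np.array(hi));k=np.zeros_like(m);k[y0:y1,x0:x1]=m[y0:y1,x0:x1]
    n,l,s,ce=cv2.connectedComponentsWithStats(k)
    return [(s[i].tolist(),ce[i].round(1).tolist()) for i in range(1,n) if s[i,4]>=amin]
E
python3 - <<'E'
import pickle,cv2,numpy as np
from h import *
d=pickle.load(open('a.pkl','rb'));t,s=d['top'],d['scene']
print('redT',blobs(t,(0,150,100),(8,255,255),(310,280,350,315)));print('redS',blobs(s,(0,150,100),(8,255,255),(290,285,320,320)))
print('yelT',blobs(t,(20,150,120),(35,255,255),(232,235,285,290)));print('yelS',blobs(s,(20,150,100),(35,255,255),(210,230,275,280)))
print('grnT',blobs(t,(50,80,40),(90,255,255),(232,235,285,290)))
a=cv2.resize(t['img'][175:315,225:395],None,fx=4.5,fy=4.2,interpolation=cv2.INTER_CUBIC)
cv2.imwrite('pics/crop1.png',a[:,:,::-1])
a=cv2.resize(s['img'][180:330,210:420],None,fx=3.8,fy=3.8,interpolation=cv2.INTER_CUBIC)
cv2.imwrite('pics/crop2.png',a[:,:,::-1])
E
```

```text
redT [([330, 299, 6, 6, 28], [332.5, 301.3])]
redS [([302, 296, 6, 6, 33], [304.4, 298.6])]
yelT [([250, 266, 6, 5, 25], [252.8, 267.9])]
yelS [([233, 242, 6, 5, 28], [235.5, 244.1])]
grnT [([247, 245, 10, 10, 73], [251.5, 249.5])]
```

View pics/crop1.png

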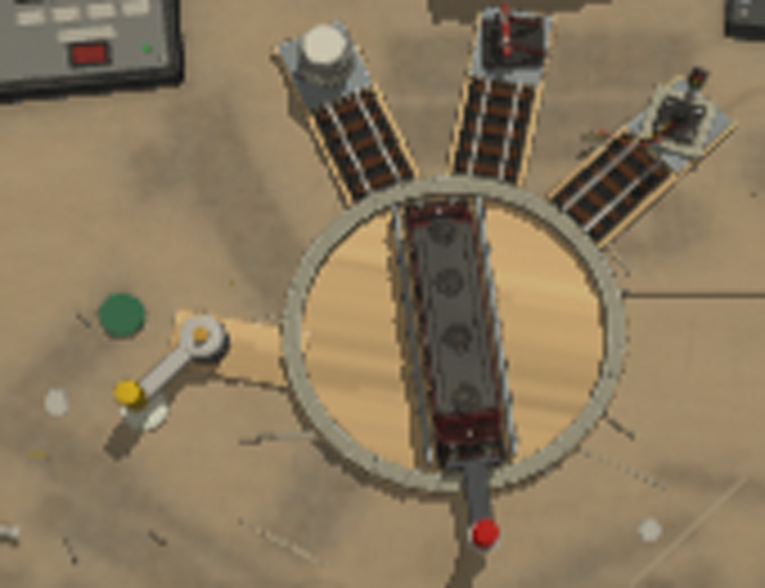

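View pics/crop2.png

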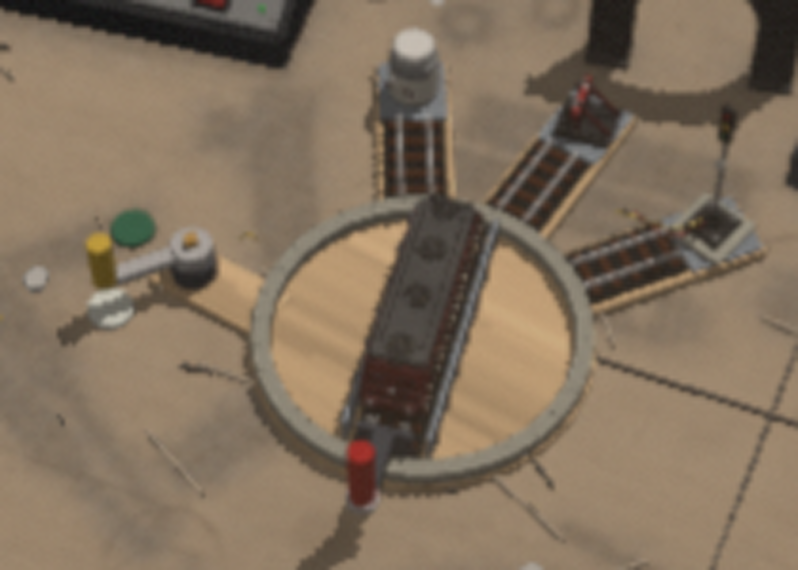

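The crops confirm it: signal on the right track pad, yellow lever pin by the white mark, green mark above it (crop 122,315). I'll fit the axis from the rim and the track bearings.

Run:
```python
import pickle,cv2,numpy as np
from scipy.optimize import least_squares
from h import *
d=pickle.load(open('a.pkl','rb'));t,s=d['top'],d['scene']
# rough rim points from crops -> radial refinement unnecessary at 1st pass
c1=lambda x,y:(225+x/4.5-.4,175+y/4.2-.4)
c2=lambda x,y:(210+x/3.8-.4,180+y/3.8-.4)
rimT=[c1(*p) for p in [(282,330),(627,318),(455,177),(335,222),(575,222),(305,410),(610,400)]]
rimS=[c2(*p) for p in [(252,345),(593,350),(330,218),(520,222),(300,440),(570,425)]]
P=np.array([onz(t,p,.015) for p in rimT]);Q=np.array([onz(s,p,.015) for p in rimS])
f=lambda X:least_squares(lambda v:np.hypot(X[:,0]-v[0],X[:,1]-v[1])-.092,[.45,0])
for X in(P,Q): r=f(X);print('axis',r.x.round(4),r.fun.round(4)*1000)
ax=f(np.vstack([P,Q])).x;print(ax)
pt=onz(t,(332.5,301.3),.075);ps=onz(s,(304.4,298.6),.07);print('redpin',pt,ps,np.hypot(*(pt[:2]-ax)))
py=onz(t,(252.8,267.9),.059);print('yel',py,onz(s,(235.5,243.5),.056))
print('lockaxis',onz(t,c1(205,333),.035),'green',onz(t,(251.5,249.5),.001),'white',onz(t,c1(150,413),.001))
for nm,pts in dict(L=[(380,195),(332,90)],M=[(487,182),(500,85)],R=[(577,220),(650,150)]).items():
    print(nm,[np.arctan2(*(onz(t,c1(*p),.016)[:2]-ax)[::-1]).round(3) for p in pts],[np.hypot(*(onz(t,c1(*p),.016)[:2]-ax)).round(3) for p in pts])
print('padS', [np.arctan2(*(onz(s,c2(*p),.012)[:2]-ax)[::-1]).round(3) for p in [(413,100),(590,130),(715,235)]])
print('padT', [np.arctan2(*(onz(t,c1(*p),.012)[:2]-ax)[::-1]).round(3) for p in [(322,70),(517,45),(687,118)]])
# bridge: loco roof centreline
for p in [(430,215),(480,420)]: print('loco',onz(t,c1(*p),.06))
print('bridge ang',np.arctan2(*(ax-pt[:2])[::-1]))
```

```text
axis [0.5581 0.0183] [ 0.5  0.5 -0.3 -0.4 -0.2 -0.6 -0.9]
axis [0.5583 0.0172] [-0.1 -1.4  2.5  1.1  1.2  3.6]
[0.55823803 0.01783349]
redpin [ 0.44054067 -0.00044396  0.075     ] [0.44479814 0.00088912 0.07      ] 0.11910806917296358
yel [0.51090169 0.18473074 0.059     ] [0.51477997 0.18635812 0.056     ]
lockaxis [0.549166   0.14954122 0.035     ] green [0.56408619 0.199936   0.001     ] white [0.50711295 0.18043495 0.001     ]
L [np.float64(0.507), np.float64(0.476)] [np.float64(0.09), np.float64(0.159)]
M [np.float64(-0.154), np.float64(-0.128)] [np.float64(0.09), np.float64(0.149)]
R [np.float64(-0.748), np.float64(-0.741)] [np.float64(0.093), np.float64(0.151)]
padS [np.float64(0.451), np.float64(-0.166), np.float64(-0.75)]
padT [np.float64(0.473), np.float64(-0.158), np.float64(-0.744)]
loco [0.61579128 0.03371821 0.06      ]
loco [0.50221014 0.00402378 0.06      ]
bridge ang 0.1540613518325977
```

```bash
cat > go.py <<'E'
# print tool-axis shift to world targets: yaw = world direction of tool y (rad)
import sys,numpy as np
from scipy.spatial.transform import Rotation as R
from station import telemetry
def rel(targets):
    o=telemetry.get_obs();M=R.from_quat(o['eef_rot']).as_matrix();p=np.array(o['ee_pos'])
    y0=np.arctan2(M[1,1],M[0,1])
    print('t',round(o['t'],2),'pos',p.round(4),'yaw',y0.round(3),'F',np.round(o['force'],1),'tilt',M[:,2].round(3))
    for x,y,z,yaw in targets:
        print((M.T@(np.array([x,y,z])-p)*1000).round(1).tolist(),'twist',round(y0-yaw,3))
E
python3 -m jog '{"offset":[[-32,-37,2],[-64,-74,4],[-96,-110,6],[-128,-147,8],[-160,-183,10]],"twist":[0,0,0,0,0]}' 0
python3 -m jog '{"offset":[[-32,-37,2],[-64,-74,4],[-96,-110,6],[-128,-147,8],[-160,-183,10]],"twist":[0,0,0,0,0]}'
python3 -c "
from go import *
rel([(.437,-.05,.15,1.725),(.437,-.05,.058,1.725)])"
```

```text
t: 0.6
ee_pos: [0.2437, 0.316, 0.2165]
eef_rot: [0.121, 0.993, -0.0, -0.0]
force: [0.7, 0.1, -0.0]
opening: 0.0124
gripper_force: 0.0
t: 1.1
ee_pos: [0.3551, 0.0997, 0.2068]
eef_rot: [0.121, 0.993, 0.0, 0.0]
force: [1.4, 1.0, 0.1]
opening: 0.0
gripper_force: 0.0
t 1.1 pos [0.3551 0.0997 0.2068] yaw 1.328 F [1.4 1.  0.1] tilt [ 0.  0. -1.]
[-115.5, -125.6, 56.8] twist -0.397
[-115.4, -125.7, 148.8] twist -0.397
```

```bash
python3 -m jog '{"offset":[[-26,-25,10],[-52,-50,20],[-78,-75,30],[-104,-100,40],[-127,-123,50]],"twist":[-0.08,-0.16,-0.24,-0.32,-0.4]}'
python3 -m jog '{"offset":[[0,0,30],[0,0,60],[0,0,85],[0,0,98],[0,0,98]],"twist":[0,0,0,0,0]}'
python3 - <<'E'
from go import *
from station import viewer
import cv2,pickle
rel([(.449,-.05,.058,1.725)])
s=viewer.read_camera('scene');cv2.imwrite('pics/b.png',cv2.resize(s['img'][180:350,210:420],None,fx=3.5,fy=3.5)[:,:,::-1])
E
```

```text
t: 1.6
ee_pos: [0.4491, -0.0499, 0.1561]
eef_rot: [-0.08, 0.997, 0.0, -0.0]
force: [0.7, 0.8, 0.2]
opening: -0.0002
gripper_force: 0.0
t: 2.1
ee_pos: [0.4472, -0.0479, 0.057]
eef_rot: [-0.078, 0.997, 0.001, -0.002]
force: [-0.8, 0.5, 0.3]
opening: -0.0004
gripper_force: 0.0
t 2.1 pos [ 0.4472 -0.0479  0.057 ] yaw 1.728 F [-0.8  0.5  0.3] tilt [-0.004  0.001 -1.   ]
[-1.4, -2.3, -1.0] twist 0.003
```

View pics/b.png

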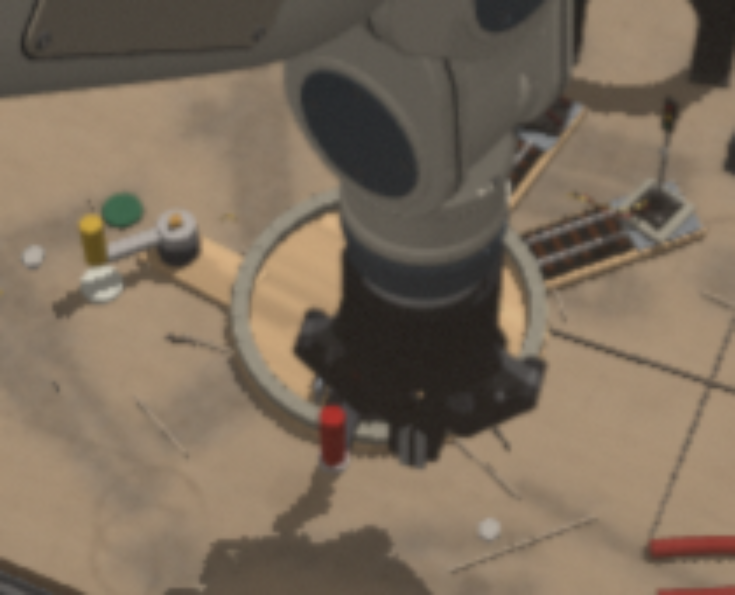

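Fingers are shut at crop (413,445), about 48 mm right of the red pin; a gripper knuckle (310,335) overhangs toward the pin, so I'll check its height.

Run:
```python
from h import *
import pickle
s=pickle.load(open('a.pkl','rb'))['scene']
for l in (-1,1):
  for off in(.045,.055,.065):
    print(l,off,[(z,((proj(s,[.447-l*.157*off,-.048+l*.988*off,z])[0]-[210,180])*3.5).round().tolist()) for z in(.06,.08,.1,.12)])
print(((proj(s,[.447,-.048,.040])[0]-[210,180])*3.5))
```

```text
-1 0.045 [(0.06, [501.0, 473.0]), (0.08, [503.0, 453.0]), (0.1, [504.0, 432.0]), (0.12, [506.0, 411.0])]
-1 0.055 [(0.06, [519.0, 478.0]), (0.08, [522.0, 458.0]), (0.1, [524.0, 437.0]), (0.12, [526.0, 415.0])]
-1 0.065 [(0.06, [538.0, 482.0]), (0.08, [541.0, 462.0]), (0.1, [543.0, 441.0]), (0.12, [546.0, 420.0])]
1 0.045 [(0.06, [334.0, 435.0]), (0.08, [334.0, 415.0]), (0.1, [333.0, 394.0]), (0.12, [332.0, 372.0])]
1 0.055 [(0.06, [316.0, 431.0]), (0.08, [315.0, 411.0]), (0.1, [314.0, 390.0]), (0.12, [313.0, 368.0])]
1 0.065 [(0.06, [298.0, 427.0]), (0.08, [297.0, 406.0]), (0.1, [296.0, 385.0]), (0.12, [294.0, 363.0])]
[416.5318139  474.06584416]
```

Knuckles sit above 0.12 m, clear. Now arc poses.

```bash
cat >> go.py <<'E'
AX=np.array([.5582,.0178])
def arc(a,d,r=.12,z=.057):
    # bridge heading a (rad); finger behind pin by d
    u=-np.array([np.cos(a),np.sin(a)]);t=np.array([u[1],-u[0]])
    q=AX+r*u-d*t
    return (*q,z,np.arctan2(t[1],t[0]))
E
python3 -c "
from go import *
rel([arc(.154,d) for d in(.04,.03,.024)]+[arc(a,.024) for a in (.1,.05,0,-.05,-.1)])"
```

```text
t 2.15 pos [ 0.448  -0.0481  0.0582] yaw 1.728 F [-0.3 -0.8  0. ] tilt [-0.002  0.001 -1.   ]
[0.9, 8.2, 1.2] twist 0.003
[0.9, 18.2, 1.2] twist 0.003
[0.9, 24.2, 1.2] twist 0.003
[2.0, 30.7, 1.2] twist 0.057
[2.7, 36.8, 1.3] twist 0.107
[3.1, 42.9, 1.3] twist 0.157
[3.2, 49.0, 1.3] twist 0.207
[3.0, 55.2, 1.3] twist 0.257
```

```bash
python3 -m jog '{"offset":[[0,6,0],[0,12,0],[1,18,0],[1,24,0],[1,24,0]],"twist":[0,0,0,0,0]}'
python3 -m jog '{"offset":[[1,7,0],[2,13,0],[2,19,0],[2,25,0],[2,31,0]],"twist":[0.06,0.11,0.16,0.21,0.26]}'
python3 - <<'E'
from go import *
from h import *
from station import viewer
rel([arc(a,.022) for a in (-.1,-.16,-.22,-.28,-.34,-.4)])
for n in('top','scene'):
    c=viewer.read_camera(n);b=blobs(c,(0,150,100),(8,255,255),(300,270,350,315) if n=='top' else (270,270,320,320));print(n,b,[(np.round(onz(c,x[1],.073),4)).tolist() for x in b])
E
```

```text
t: 2.65
ee_pos: [0.4437, -0.0239, 0.0591]
eef_rot: [-0.079, 0.997, -0.0, 0.0]
force: [0.4, -0.0, 0.6]
opening: 0.0001
gripper_force: 0.0
t: 3.15
ee_pos: [0.4371, 0.0056, 0.059]
eef_rot: [0.052, 0.999, -0.0, 0.0]
force: [-0.2, -1.5, 0.0]
opening: 0.0004
gripper_force: 0.7
t 3.15 pos [0.4371 0.0056 0.059 ] yaw 1.466 F [-0.2 -1.5  0. ] tilt [ 0.    -0.001 -1.   ]
[0.7, 2.2, 2.0] twist -0.005
[1.9, 9.5, 2.0] twist 0.055
[2.6, 16.7, 2.0] twist 0.115
[2.9, 24.1, 1.9] twist 0.175
[2.7, 31.4, 1.9] twist 0.235
[2.1, 38.7, 1.9] twist 0.295
top [] []
scene [([287, 292, 4, 5, 15], [288.7, 294.3])] [[0.4398, 0.0304, 0.073]]
```

```bash
python3 -m jog '{"offset":[[1,7,0],[2,14,0],[3,22,0],[2,29,0],[2,36,0]],"twist":[0.06,0.12,0.18,0.24,0.30]}'
python3 -m jog '{"offset":[[1,7,0],[2,14,0],[3,22,0],[2,29,0],[2,36,0]],"twist":[0.06,0.12,0.18,0.24,0.30]}'
python3 - <<'E'
from go import *
from h import *
from station import viewer
rel([arc(a,.024) for a in (-.65,-.7,-.742)])
for n in('top','scene'):
    c=viewer.read_camera(n);b=blobs(c,(0,150,100),(8,255,255),(250,250,350,315) if n=='top' else (240,240,320,320));print(n,b,[(np.round(onz(c,x[1],.073),4)).tolist() for x in b])
E
```

```text
t: 3.75
ee_pos: [0.4387, 0.0415, 0.0588]
eef_rot: [0.2, 0.98, -0.0, -0.0]
force: [-0.6, -1.7, -0.3]
opening: -0.0003
gripper_force: 0.7
t: 4.25
ee_pos: [0.4509, 0.0755, 0.0587]
eef_rot: [0.345, 0.939, -0.0, -0.0]
force: [-1.2, -1.2, -0.5]
opening: 0.0002
gripper_force: 0.7
t 4.25 pos [0.4509 0.0755 0.0587] yaw 0.867 F [-1.2 -1.2 -0.5] tilt [-0.001 -0.    -1.   ]
[-0.6, -4.9, 1.7] twist -0.054
[0.8, 1.0, 1.7] twist -0.004
[1.7, 6.1, 1.7] twist 0.038
top [] []
scene [] []
```

```bash
python3 -m jog '{"offset":[[0,0,0],[-15,-20,0],[-30,-45,-10],[-40,-75,-40],[-40,-105,-60]],"twist":[0,0,0,0,0]}'
python3 -m jog '{"offset":[[0,-30,-25],[0,-60,-50],[0,-90,-70],[0,-120,-80],[0,-120,-80]],"twist":[0,0,0,0,0]}'
python3 - <<'E'
from go import *
from h import *
from station import viewer
import cv2,pickle
rel([]);d={n:viewer.read_camera(n) for n in('top','scene')};pickle.dump(d,open('c.pkl','wb'))
for n,c in d.items():
    b=blobs(c,(0,150,100),(8,255,255),(250,250,350,315) if n=='top' else (230,230,320,320));print(n,b,[(np.round(onz(c,x[1],.075 if n=='top' else .07),4)).tolist() for x in b])
cv2.imwrite('pics/d.png',cv2.resize(d['top']['img'][175:315,225:395],None,fx=4.5,fy=4.2,interpolation=cv2.INTER_CUBIC)[:,:,::-1])
E
```

```text
t: 4.85
ee_pos: [0.4139, -0.0322, 0.12]
eef_rot: [0.343, 0.939, -0.0, 0.001]
force: [-0.1, -0.0, 0.5]
opening: -0.0001
gripper_force: 0.0
t: 5.35
ee_pos: [0.3349, -0.1243, 0.2003]
eef_rot: [0.345, 0.939, -0.001, 0.001]
force: [0.0, 1.0, -0.4]
opening: 0.0002
gripper_force: 0.0
t 5.35 pos [ 0.3349 -0.1243  0.2003] yaw 0.866 F [ 0.   1.  -0.4] tilt [ 0.002 -0.002 -1.   ]
top [([289, 287, 6, 6, 29], [291.7, 289.4])] [[0.4636, 0.0917, 0.075]]
scene [([263, 270, 6, 6, 30], [265.5, 272.7])] [[0.4674, 0.093, 0.07]]
```

View pics/d.png

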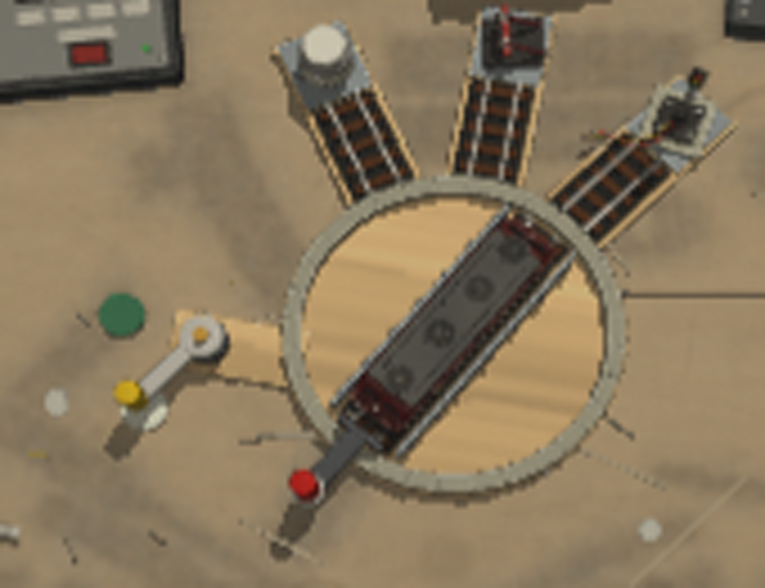

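The bridge (red pin at crop 303,485) points slightly left of the right track; I'll quantify the residual.

Run:
```python
from h import *
import pickle
t=pickle.load(open('c.pkl','rb'))['top'];AX=np.array([.5582,.0178])
c1=lambda x,y:(225+x/4.5-.4,175+y/4.2-.4)
h=lambda p,q,z:np.arctan2(*((onz(t,c1(*q),z)-onz(t,c1(*p),z))[:2][::-1]))
print('girders',h((366,428),(543,231),.026),h((335,403),(508,207),.026),h((398,453),(578,255),.026))
m=(onz(t,c1(366,428),.026)+onz(t,c1(543,231),.026))/2;print('centre',m)
print('roof',h((385,395),(530,240),.061))
print('track edges',h((602,248),(737,124),.008),h((550,203),(622,135),.008),'rails',h((568,212),(632,148),.016),h((588,230),(655,160),.016))
```

```text
girders -0.6542452606938634 -0.6424013816233429 -0.6631360073477397
centre [0.55828545 0.01814844 0.026     ]
roof -0.6736657800906187
track edges -0.753238218919484 -0.7340271376792235 rails -0.7074007911294783 -0.6881528466427187
```

```bash
python3 -m jog '{"offset":[[0,30,10],[0,60,30],[0,90,55],[0,120,80],[0,120,80]],"twist":[0,0,0,0,0]}'
python3 -m jog '{"offset":[[0,30,20],[0,60,50],[10,75,61],[10,75,61],[10,75,61]],"twist":[0,0,0,0,0]}'
python3 -c "
from go import *
rel([arc(a,.0265) for a in (-.60,-.67,-.70,-.72,-.742)])"
```

```text
t: 5.95
ee_pos: [0.4135, -0.0272, 0.1155]
eef_rot: [0.342, 0.94, 0.0, -0.003]
force: [0.4, 0.0, -0.1]
opening: 0.0001
gripper_force: 0.0
t: 6.45
ee_pos: [0.4542, 0.0335, 0.0578]
eef_rot: [0.343, 0.939, -0.0, -0.0]
force: [0.4, -0.1, 0.1]
opening: -0.0002
gripper_force: 0.0
t 6.45 pos [0.4542 0.0335 0.0578] yaw 0.87 F [ 0.4 -0.1  0.1] tilt [-0.001 -0.    -1.   ]
[27.1, 16.6, 0.8] twist -0.101
[29.5, 24.9, 0.8] twist -0.031
[30.3, 28.5, 0.8] twist -0.001
[30.8, 30.9, 0.8] twist 0.019
[31.3, 33.5, 0.8] twist 0.041
```

```bash
python3 -m jog '{"offset":[[15,4,0],[28,12,0],[29,20,0],[30,25,0],[30,25,0]],"twist":[0,0,0,0,0]}'
python3 -m jog '{"offset":[[0,3,0],[0,5,0],[1,7,0],[1,8.5,0],[1,8.5,0]],"twist":[0.01,0.02,0.03,0.04,0.04]}'
python3 -m jog '{"offset":[[-15,-20,0],[-30,-45,-10],[-40,-75,-40],[-40,-105,-60],[-40,-135,-85]],"twist":[0,0,0,0,0]}'
python3 -m jog '{"offset":[[0,-30,-25],[0,-60,-50],[0,-80,-60],[0,-80,-60],[0,-80,-60]],"twist":[0,0,0,0,0]}'
python3 - <<'E'
from go import *
from h import *
from station import viewer
import cv2,pickle
rel([]);d={n:viewer.read_camera(n) for n in('top','scene')};pickle.dump(d,open('c2.pkl','wb'))
for n,c in d.items():
    b=blobs(c,(0,150,100),(8,255,255),(250,250,350,315) if n=='top' else (230,230,320,320))
    for x in b:
        p=onz(c,x[1],.075 if n=='top' else .07)[:2];print(n,x,p.round(4),np.arctan2(*(AX-p)[::-1]))
cv2.imwrite('pics/e.png',cv2.resize(d['top']['img'][175:315,225:395],None,fx=4.5,fy=4.2,interpolation=cv2.INTER_CUBIC)[:,:,::-1])
E
```

```text
t: 6.95
ee_pos: [0.4485, 0.0718, 0.0583]
eef_rot: [0.344, 0.939, 0.0, 0.001]
force: [-0.6, 0.3, -0.4]
opening: -0.0002
gripper_force: 0.0
t: 7.45
ee_pos: [0.4525, 0.0788, 0.0577]
eef_rot: [0.363, 0.932, -0.0, -0.0]
force: [-1.1, -1.3, 0.0]
opening: -0.0001
gripper_force: 0.3
t: 7.95
ee_pos: [0.3897, -0.0484, 0.1433]
eef_rot: [0.363, 0.932, 0.0, -0.0]
force: [-0.7, -1.7, 0.1]
opening: 0.0001
gripper_force: 0.0
t: 8.45
ee_pos: [0.3365, -0.1067, 0.2028]
eef_rot: [0.364, 0.932, 0.0, 0.0]
force: [-0.0, -0.4, -0.7]
opening: -0.0001
gripper_force: 0.0
t 8.45 pos [ 0.3365 -0.1067  0.2028] yaw 0.826 F [-0.  -0.4 -0.7] tilt [ 0.001 -0.    -1.   ]
top ([288, 286, 6, 6, 28], [290.8, 288.5]) [0.4655 0.0938] -0.687031851422012
scene ([262, 269, 7, 6, 30], [264.8, 271.5]) [0.4693 0.0955] -0.7182177913128643
```

View pics/e.png

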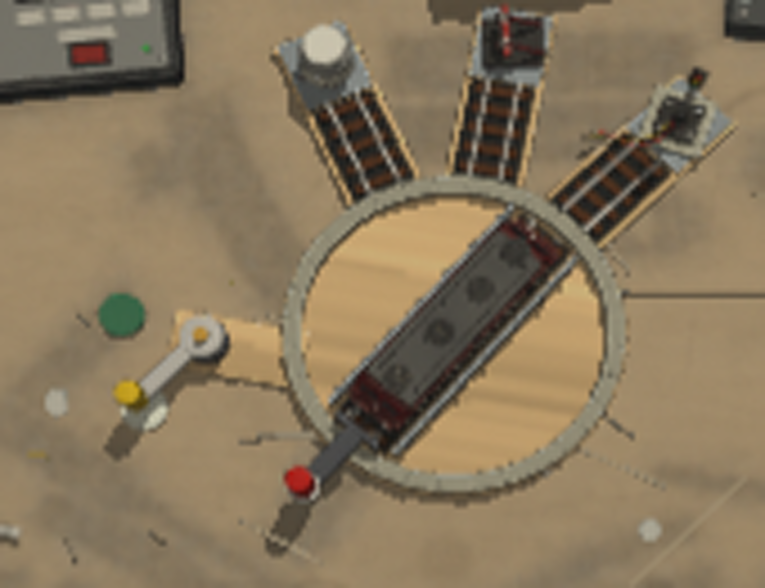

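Bridge is now at about -0.70 and needs about 5.5 mm more push at the pin.

```bash
python3 -m jog '{"offset":[[0,30,10],[0,60,30],[0,80,60],[0,80,60],[0,80,60]],"twist":[0,0,0,0,0]}'
python3 -m jog '{"offset":[[0,30,25],[0,60,45],[10,90,75],[25,108,85],[25,108,85]],"twist":[0,0,0,0,0]}'
python3 -c "
from go import *
rel([(.4525,.0788,.0577,.826),(.4562,.0828,.0577,.826)])"
```

```text
t: 9.05
ee_pos: [0.3903, -0.0467, 0.1421]
eef_rot: [0.362, 0.932, -0.0, -0.001]
force: [0.5, -0.8, 1.2]
opening: -0.0001
gripper_force: 0.0
t: 9.55
ee_pos: [0.4447, 0.0504, 0.057]
eef_rot: [0.362, 0.932, -0.0, -0.001]
force: [-1.1, 1.4, -0.6]
opening: 0.0002
gripper_force: 0.0
t 9.55 pos [0.4447 0.0504 0.057 ] yaw 0.83 F [-1.1  1.4 -0.6] tilt [-0.002  0.001 -1.   ]
[13.5, 26.2, -0.7] twist 0.004
[13.4, 31.7, -0.7] twist 0.004
```

```bash
python3 -m jog '{"offset":[[8,8,0],[13,16,0],[13,23,0],[13,28,0],[13,32,0]],"twist":[0,0,0,0,0]}'
python3 -m jog '{"offset":[[0,0,0],[0,0,0]],"twist":[0,0]}'
python3 -m jog '{"offset":[[-15,-20,0],[-30,-45,-10],[-40,-75,-40],[-40,-105,-60],[-40,-135,-85]],"twist":[0,0,0,0,0]}'
python3 -m jog '{"offset":[[0,-30,-25],[0,-60,-50],[0,-80,-60],[0,-80,-60],[0,-80,-60]],"twist":[0,0,0,0,0]}'
python3 - <<'E'
from go import *
from h import *
from station import viewer
import cv2,pickle
rel([]);d={n:viewer.read_camera(n) for n in('top','scene')};pickle.dump(d,open('c3.pkl','wb'))
for n,c in d.items():
    b=blobs(c,(0,150,100),(8,255,255),(250,250,350,315) if n=='top' else (230,230,320,320))
    for x in b:
        p=onz(c,x[1],.075 if n=='top' else .07)[:2];print(n,x,p.round(4),np.arctan2(*(AX-p)[::-1]))
a=cv2.resize(d['top']['img'][185:315,280:395],None,fx=5,fy=4.6,interpolation=cv2.INTER_CUBIC)
t=d['top'];u=np.array([np.cos(-.745),np.sin(-.745)])
q=[tuple(((proj(t,[*(AX+r*u),.016])[0]-[280,185]+.5)*[5,4.6]).astype(int).tolist()) for r in(.085,.2)]
cv2.line(a,*q,(0,255,0),1);cv2.imwrite('pics/f.png',a[:,:,::-1])
E
```

```text
t: 10.05
ee_pos: [0.4577, 0.0811, 0.0581]
eef_rot: [0.363, 0.932, -0.0, 0.0]
force: [-1.6, -0.5, 0.6]
opening: 0.0002
gripper_force: 0.7
t: 10.25
ee_pos: [0.4574, 0.0811, 0.0577]
eef_rot: [0.363, 0.932, 0.0, 0.0]
force: [-0.3, -0.1, -0.4]
opening: 0.0001
gripper_force: 0.0
t: 10.75
ee_pos: [0.3944, -0.0463, 0.1433]
eef_rot: [0.363, 0.932, -0.0, -0.0]
force: [-0.3, 0.1, -0.2]
opening: -0.0002
gripper_force: 0.0
t: 11.25
ee_pos: [0.3413, -0.1045, 0.2028]
eef_rot: [0.364, 0.931, 0.0, 0.0]
force: [-0.3, -0.1, -0.0]
opening: -0.0002
gripper_force: 0.0
t 11.25 pos [ 0.3413 -0.1045  0.2028] yaw 0.826 F [-0.3 -0.1 -0. ] tilt [ 0.001 -0.    -1.   ]
top ([287, 284, 6, 7, 29], [289.1, 287.1]) [0.4685 0.0978] -0.7283404076469137
scene ([261, 267, 6, 5, 27], [263.6, 269.2]) [0.4731 0.1001] -0.768673590349472
```

View pics/f.png

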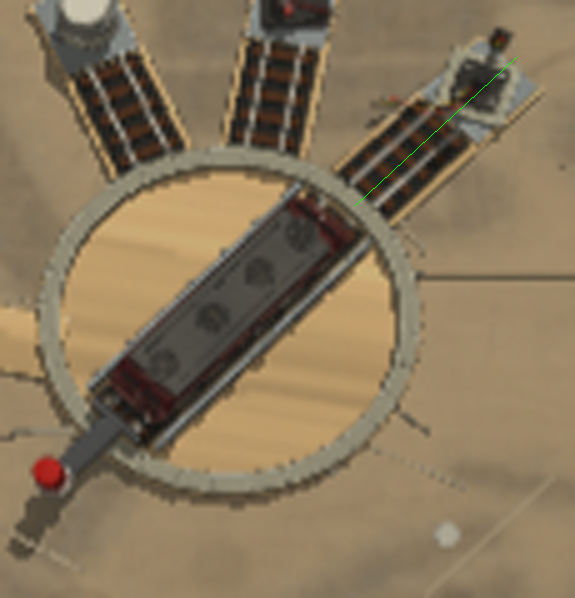

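The bridge mean heading is -0.748 against a target of about -0.745. The track line (crop 358,203 to 515,58) continues the bridge, so it is lined up. Now the lock lever.

```bash
cat >> go.py <<'E'
LK=np.array([.550,.150])
def lev(g,d,z=.058,th0=2.39):
    th=th0-g;u=np.array([np.cos(th),np.sin(th)]);t=np.array([u[1],-u[0]]);q=LK+.05*u-d*t
    return (*q,z,np.arctan2(t[1],t[0]))
E
python3 -c "
from go import *
rel([(*lev(0,.045)[:2],.2,.826),lev(0,.045)])"
```

```text
t 11.35 pos [ 0.3414 -0.1038  0.2022] yaw 0.828 F [ 0.6 -0.6 -0.7] tilt [-0.001  0.001 -1.   ]
[68.4, 283.5, 2.3] twist 0.002
[68.3, 283.5, 144.3] twist 0.009
```

```bash
python3 -m jog '{"offset":[[10,40,0],[20,80,0],[30,120,0],[40,160,0],[48,200,0]],"twist":[0,0,0,0,0]}'
python3 -m jog '{"offset":[[10,40,0],[20,83,2],[20,83,2],[20,83,2]],"twist":[0,0,0,0]}'
python3 -m jog '{"offset":[[0,0,40],[0,0,80],[0,0,120],[0,0,142],[0,0,142]],"twist":[0,0,0,0,0]}'
python3 -c "
from go import *
rel([lev(0,.03),lev(0,.024)]+[lev(g,.024) for g in (.1,.2,.3,.4,.5)])"
```

```text
t: 11.85
ee_pos: [0.4416, 0.0783, 0.202]
eef_rot: [0.362, 0.932, -0.0, -0.001]
force: [-0.1, -0.5, 0.6]
opening: -0.0001
gripper_force: 0.0
t: 12.25
ee_pos: [0.4823, 0.1518, 0.1993]
eef_rot: [0.361, 0.932, -0.001, -0.001]
force: [0.2, 0.5, 0.4]
opening: 0.0004
gripper_force: 0.0
t: 12.75
ee_pos: [0.4801, 0.1492, 0.0561]
eef_rot: [0.363, 0.932, -0.002, -0.003]
force: [0.3, -0.7, 0.8]
opening: 0.0001
gripper_force: 0.0
t 12.75 pos [0.4801 0.1492 0.0561] yaw 0.827 F [ 0.3 -0.7  0.8] tilt [-0.006 -0.001 -1.   ]
[-0.7, 18.3, -2.0] twist 0.008
[-0.7, 24.3, -2.0] twist 0.008
[1.4, 29.4, -2.1] twist 0.108
[2.9, 34.7, -2.1] twist 0.208
[4.0, 40.2, -2.1] twist 0.308
[4.5, 45.7, -2.1] twist 0.408
[4.4, 51.2, -2.1] twist 0.508
```

```bash
python3 -m jog '{"offset":[[0,6,0],[-1,12,0],[-1,18,0],[-1,22,0],[-1,22,0]],"twist":[0,0,0,0,0]}'
python3 -m jog '{"offset":[[2,5,0],[4,11,0],[5,16,0],[5,22,0],[5,27,0]],"twist":[0.1,0.2,0.3,0.4,0.5]}'
python3 -c "
from go import *
rel([lev(g,.024) for g in (.5,.6,.7,.8,.9,1.0)])"
```

```text
t: 13.25
ee_pos: [0.499, 0.1662, 0.0593]
eef_rot: [0.363, 0.932, 0.0, 0.0]
force: [1.1, 0.4, 0.1]
opening: 0.0001
gripper_force: 0.0
t: 13.75
ee_pos: [0.5129, 0.1892, 0.0589]
eef_rot: [0.584, 0.812, -0.0, 0.0]
force: [-0.4, 0.6, 0.4]
opening: -0.0002
gripper_force: 0.0
t 13.75 pos [0.5129 0.1892 0.0589] yaw 0.324 F [-0.4  0.6  0.4] tilt [ 0. -0. -1.]
[1.1, -1.1, 0.9] twist 0.005
[3.3, 4.0, 0.9] twist 0.105
[4.9, 9.3, 0.9] twist 0.205
[5.9, 14.8, 0.9] twist 0.305
[6.4, 20.3, 0.9] twist 0.405
[6.4, 25.8, 0.9] twist 0.505
```

Run:
```python
from h import *
from station import viewer
import cv2
for n in('scene','top'):
    c=viewer.read_camera(n);b=blobs(c,(20,150,100),(35,255,255),(215,200,285,290) );print(n,b,[onz(c,x[1],.056).round(4) for x in b])
    if n=='scene':cv2.imwrite('pics/g.png',cv2.resize(c['img'][170:330,190:360],None,fx=3.5,fy=3.5)[:,:,::-1])
```

```text
scene [([233, 243, 6, 4, 13], [236.1, 245.2])] [array([0.5115, 0.1831, 0.056 ])]
top [] []
```

View pics/g.png

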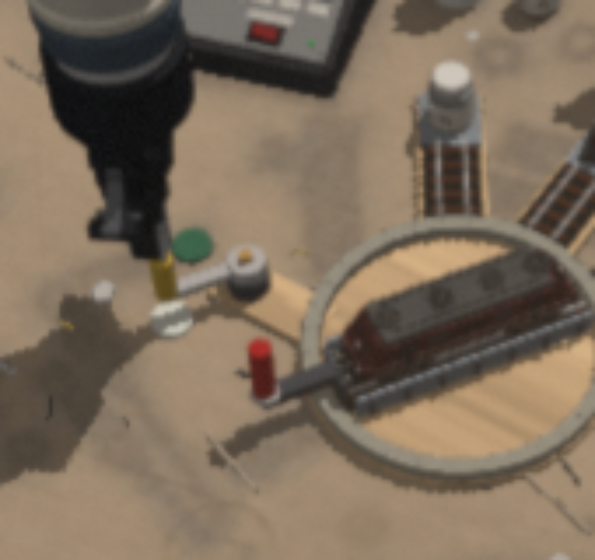

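The pin (crop 163,278) still stands at the white mark and the fingertip (150,250) seems to be beside or above it; checking by projection.

Run:
```python
from h import *
import pickle
s=pickle.load(open('a.pkl','rb'))['scene']
f=lambda P:((proj(s,P)-[190,170])*3.5).round().tolist()
e=.324;ty=np.array([np.cos(e),np.sin(e)]);tx=np.array([ty[1],-ty[0]])
for z in(.042,.06):print(z,[f([*(np.array([.513,.189])+a*.011*tx+b*.014*ty),z])[0] for a in(-1,1) for b in(-1,1)])
print('pin',f([[.5125,.1855,.03],[.5125,.1855,.059]]),'pivot',f([LK:=[.55,.15,.035]]))
```

```text
0.042 [[133.0, 291.0], [142.0, 252.0], [171.0, 294.0], [179.0, 255.0]]
0.06 [[129.0, 272.0], [139.0, 233.0], [167.0, 274.0], [176.0, 236.0]]
pin [[164.0, 288.0], [158.0, 257.0]] pivot [[247.0, 256.0]]
```

```bash
python3 -m jog '{"offset":[[0,0,-15],[0,0,-30],[0,0,-30]],"twist":[0,0,-0.05]}'
python3 -c "
from go import *
rel([lev(0,.05,z=.06)])"
```

```text
t: 14.15
ee_pos: [0.5136, 0.189, 0.0907]
eef_rot: [0.56, 0.828, 0.001, 0.001]
force: [0.9, 0.1, -0.4]
opening: -0.0004
gripper_force: 0.0
t 14.15 pos [0.5136 0.189  0.0907] yaw 0.382 F [ 0.9  0.1 -0.4] tilt [ 0.003  0.    -1.   ]
[-25.7, -47.3, 30.6] twist -0.437
```

```bash
python3 -m jog '{"offset":[[-9,-16,0],[-18,-32,0],[-26,-47,0],[-26,-47,15],[-26,-47,30]],"twist":[-0.14,-0.28,-0.42,-0.44,-0.44]}'
python3 - <<'E'
from go import *
from h import *
from station import viewer
import cv2,pickle
viewer.read_camera('top')
rel([]);d={n:viewer.read_camera(n) for n in('top','scene')};pickle.dump(d,open('c4.pkl','wb'))
s,t=d['scene'],d['top']
o=telemetry.get_obs();print(proj(s,[*o['ee_pos'][:2],.043]),proj(t,[*o['ee_pos'][:2],.043]))
a=cv2.resize(s['img'][200:300,190:290],None,fx=4,fy=5);b=cv2.resize(t['img'][220:320,220:320],None,fx=4,fy=5)
cv2.imwrite('pics/h.png',np.hstack([a,b])[:,:,::-1])
b=blobs(s,(20,150,100),(35,255,255),(215,200,285,290));print(b)
E
```

```text
t: 14.65
ee_pos: [0.4786, 0.147, 0.0591]
eef_rot: [0.366, 0.931, 0.0, 0.001]
force: [-0.6, 0.6, -0.8]
opening: 0.0
gripper_force: 0.0
t 14.7 pos [0.4775 0.1469 0.0566] yaw 0.821 F [-1.2 -0.2 -3. ] tilt [-0.002 -0.    -1.   ]
[[244.49951212 267.32523385]] [[268.96406365 283.54496404]]
[]
```

View pics/h.png

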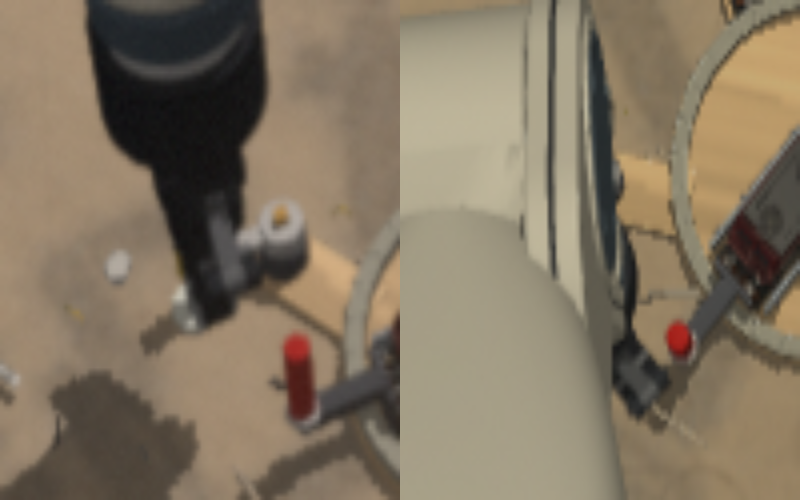

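Left half: fingertip bottom is at crop (212,323), i.e. px (243,264.6), about 8 px higher than expected. So the tip stands higher than nominal and passed over the yellow pin without moving it. I'll go lower, watching the force.

```bash
python3 -m jog '{"offset":[[0,0,4],[0,0,8],[0,0,12],[0,0,15],[0,0,15]],"twist":[0,0,0,0,0]}'
python3 - <<'E'
from go import *
from h import *
from station import viewer
rel([lev(0,.03,.044),lev(0,.024,.044)]+[lev(g,.024,.044) for g in (.1,.2,.3)])
c=viewer.read_camera('scene')
import pickle;o=telemetry.get_obs()
g=cv2.cvtColor(c['img'],cv2.COLOR_RGB2GRAY)
for r in range(256,284,2): print(r,g[r,232:256].tolist())
E
```

```text
t: 15.3
ee_pos: [0.4786, 0.1475, 0.0434]
eef_rot: [0.367, 0.93, -0.0, -0.0]
force: [0.7, -0.2, 0.1]
opening: 0.0004
gripper_force: 0.0
t 15.3 pos [0.4786 0.1475 0.0434] yaw 0.818 F [ 0.7 -0.2  0.1] tilt [-0.001 -0.    -1.   ]
[-0.5, 20.6, -0.6] twist -0.001
[-0.5, 26.6, -0.6] twist -0.001
[1.7, 31.7, -0.6] twist 0.099
[3.3, 37.0, -0.6] twist 0.199
[4.4, 42.5, -0.7] twist 0.299
256 [139, 138, 137, 122, 62, 27, 22, 23, 29, 36, 43, 48, 53, 69, 83, 85, 85, 83, 75, 48, 44, 45, 52, 74]
258 [138, 152, 179, 188, 143, 58, 26, 24, 31, 43, 44, 44, 43, 57, 82, 90, 92, 91, 90, 75, 50, 44, 45, 48]
260 [140, 142, 147, 148, 132, 73, 52, 27, 25, 27, 37, 44, 43, 47, 64, 84, 83, 79, 75, 63, 47, 33, 35, 48]
262 [108, 105, 109, 110, 105, 83, 56, 33, 26, 26, 29, 37, 38, 38, 40, 49, 49, 49, 58, 73, 95, 119, 125, 133]
264 [83, 86, 97, 109, 126, 147, 84, 61, 42, 30, 27, 27, 26, 24, 26, 29, 42, 80, 116, 142, 145, 145, 146, 145]
266 [82, 84, 87, 94, 104, 101, 85, 74, 64, 45, 29, 22, 26, 28, 30, 35, 58, 104, 137, 143, 144, 144, 145, 147]
268 [123, 131, 143, 142, 143, 143, 139, 116, 80, 67, 47, 59, 77, 92, 120, 
[... 213 characters left out ...]
, 145, 146, 146, 146, 146, 145, 144, 144, 144, 145, 145, 147, 148, 146, 146, 144]
274 [138, 141, 141, 142, 142, 140, 143, 143, 143, 144, 141, 142, 142, 144, 144, 144, 145, 146, 146, 147, 147, 147, 146, 145]
276 [136, 138, 139, 140, 141, 141, 142, 144, 143, 144, 144, 144, 146, 145, 144, 142, 145, 145, 146, 147, 145, 145, 144, 143]
278 [138, 139, 140, 140, 142, 142, 143, 144, 143, 144, 144, 143, 145, 144, 144, 144, 145, 146, 147, 147, 145, 144, 141, 140]
280 [135, 137, 134, 136, 131, 118, 140, 145, 143, 143, 147, 145, 143, 145, 146, 144, 144, 145, 146, 144, 146, 144, 145, 144]
282 [99, 98, 83, 83, 84, 85, 102, 107, 113, 137, 142, 145, 144, 145, 143, 144, 143, 143, 146, 145, 146, 145, 146, 146]
```

```bash
python3 -m jog '{"offset":[[0,0,3],[0,0,6],[0,0,8],[0,0,8]],"twist":[0,0,0,0]}'
python3 -m jog '{"offset":[[0,0,2],[0,0,4],[0,0,5],[0,0,5]],"twist":[0,0,0,0]}'
python3 -c "
from go import *
rel([lev(0,.03,.03),lev(0,.024,.03)]+[lev(g,.024,.03) for g in (.1,.2,.3)])"
```

```text
t: 15.75
ee_pos: [0.4786, 0.1474, 0.0354]
eef_rot: [0.368, 0.93, -0.0, -0.0]
force: [-0.8, -0.6, 0.2]
opening: 0.0002
gripper_force: 0.0
t: 16.15
ee_pos: [0.4787, 0.1474, 0.0306]
eef_rot: [0.368, 0.93, -0.0, -0.0]
force: [-0.6, -0.3, -0.7]
opening: 0.0001
gripper_force: 0.0
t 16.15 pos [0.4787 0.1474 0.0306] yaw 0.818 F [-0.6 -0.3 -0.7] tilt [-0. -0. -1.]
[-0.3, 20.6, 0.6] twist -0.001
[-0.3, 26.6, 0.6] twist -0.001
[1.8, 31.7, 0.6] twist 0.099
[3.5, 37.0, 0.6] twist 0.199
[4.6, 42.4, 0.6] twist 0.299
```

```bash
python3 -m jog '{"offset":[[0,7,0],[0,14,0],[0,20,0],[0,24,0],[0,26,0]],"twist":[0,0,0,0,0]}'
python3 -m jog '{"offset":[[1,4,0],[2,6,0],[2,6,0]],"twist":[0.05,0.1,0.1]}'
python3 - <<'E'
from go import *
from h import *
from station import viewer
rel([lev(g,.024,.03) for g in (.1,.2,.3,.4,.5,.6)])
c=viewer.read_camera('scene')
b=blobs(c,(20,150,100),(35,255,255),(215,200,285,290) );print(b)
E
```

```text
t: 16.65
ee_pos: [0.4969, 0.1669, 0.0307]
eef_rot: [0.367, 0.93, 0.0, 0.0]
force: [0.7, 0.4, -0.3]
opening: -0.0001
gripper_force: 0.0
t: 16.95
ee_pos: [0.4991, 0.1723, 0.0307]
eef_rot: [0.414, 0.91, -0.0, -0.0]
force: [0.2, 0.3, -0.3]
opening: -0.0005
gripper_force: 0.0
t 16.95 pos [0.4991 0.1723 0.0307] yaw 0.718 F [ 0.2  0.3 -0.3] tilt [-0. -0. -1.]
[-0.3, -0.5, 0.7] twist -0.002
[1.8, 4.6, 0.7] twist 0.098
[3.5, 9.9, 0.7] twist 0.198
[4.6, 15.4, 0.7] twist 0.298
[5.1, 20.9, 0.7] twist 0.398
[5.1, 26.4, 0.7] twist 0.498
[]
```

```bash
python3 -m jog '{"offset":[[2,5,0],[3,10,0],[3,10,0]],"twist":[0.1,0.2,0.2]}'
python3 -m jog '{"offset":[[1,5,0],[2,9,0]],"twist":[0.1,0.2]}'
python3 - <<'E'
from go import *
from h import *
from station import viewer
rel([lev(g,.02,.03) for g in (.4,.5,.6,.7,.8)])
c=viewer.read_camera('scene')
b=blobs(c,(20,150,100),(35,255,255),(215,200,285,290) );print(b)
E
```

```text
t: 17.3
ee_pos: [0.5047, 0.1813, 0.0307]
eef_rot: [0.502, 0.865, -0.0, -0.0]
force: [-0.1, 0.7, -0.5]
opening: 0.0003
gripper_force: 0.0
t: 17.5
ee_pos: [0.5112, 0.1871, 0.0307]
eef_rot: [0.586, 0.81, -0.0, -0.0]
force: [-1.8, 0.4, 0.2]
opening: -0.0004
gripper_force: 0.8
t 17.5 pos [0.5112 0.1871 0.0307] yaw 0.318 F [-1.8  0.4  0.2] tilt [-0.001  0.    -1.   ]
[0.3, 0.3, 0.7] twist -0.101
[2.6, 5.2, 0.7] twist -0.001
[4.3, 10.3, 0.7] twist 0.099
[5.6, 15.5, 0.7] twist 0.199
[6.3, 20.9, 0.7] twist 0.299
[]
```

Contact at last (1.8 N). The finger is thin, so d ≈ 13 mm.

```bash
python3 -c "
from go import *
rel([lev(g,.013,.03) for g in (.2,.3,.4,.5,.6,.7,.8)])"
```

```text
t 17.55 pos [0.5117 0.1874 0.0307] yaw 0.312 F [-0.7 -0.1  0.1] tilt [-0.  0. -1.]
[-3.7, -2.6, 0.7] twist -0.307
[-1.1, 1.9, 0.7] twist -0.207
[0.9, 6.7, 0.7] twist -0.107
[2.5, 11.6, 0.7] twist -0.007
[3.6, 16.6, 0.7] twist 0.093
[4.2, 21.8, 0.7] twist 0.193
[4.2, 26.9, 0.7] twist 0.293
```

```bash
python3 -m jog '{"offset":[[-1,2,0],[1,7,0],[2.5,12,0],[3.5,17,0],[4,22,0]],"twist":[0,0,0,0.09,0.19]}'
python3 - <<'E'
from go import *
from h import *
from station import viewer
rel([lev(g,.013,.03) for g in (.7,.8,.9,1.0,1.1,1.2,1.25)])
c=viewer.read_camera('scene')
b=blobs(c,(20,150,100),(35,255,255),(215,200,285,290) );print(b)
E
```

```text
t: 18.05
ee_pos: [0.5317, 0.1981, 0.0308]
eef_rot: [0.661, 0.75, 0.0, 0.0]
force: [-0.4, -0.0, 0.4]
opening: -0.0001
gripper_force: 0.7
t 18.05 pos [0.5317 0.1981 0.0308] yaw 0.126 F [-0.4 -0.   0.4] tilt [ 0. -0. -1.]
[0.1, -0.6, 0.8] twist 0.007
[1.1, 4.5, 0.8] twist 0.107
[1.6, 9.6, 0.8] twist 0.207
[1.6, 14.8, 0.8] twist 0.307
[1.1, 19.9, 0.8] twist 0.407
[0.0, 25.0, 0.8] twist 0.507
[-0.7, 27.5, 0.8] twist 0.557
[]
```

```bash
python3 -m jog '{"offset":[[1,4.5,0],[1.5,9.5,0],[1.5,15,0],[1,20,0],[1,20,0]],"twist":[0.1,0.2,0.3,0.4,0.4]}'
python3 - <<'E'
from go import *
from h import *
from station import viewer
rel([lev(g,.013,.03) for g in (1.1,1.2,1.25,1.3)])
c=viewer.read_camera('scene')
b=blobs(c,(20,150,100),(35,255,255),(215,200,285,290) );print(b)
c=viewer.read_camera('top')
b=blobs(c,(20,150,100),(35,255,255),(225,220,285,290) );print(b)
E
```

```text
t: 18.6
ee_pos: [0.547, 0.2028, 0.0305]
eef_rot: [0.796, 0.605, -0.002, -0.003]
force: [-19.0, 5.1, 11.9]
opening: 0.0
gripper_force: 10.2
t 18.6 pos [0.547  0.2028 0.0305] yaw -0.27 F [-19.    5.1  11.9] tilt [-0.008  0.002 -1.   ]
[0.0, 4.6, 0.4] twist 0.011
[1.0, 9.6, 0.4] twist 0.111
[1.3, 12.2, 0.4] twist 0.161
[1.5, 14.8, 0.4] twist 0.211
[]
[]
```

At the stop (about 20 N). Back off and look.

```bash
python3 -m jog '{"offset":[[0,-15,0],[0,-40,0],[0,-45,-40],[0,-45,-80],[0,-45,-120]],"twist":[0,0,0,0,0]}'
python3 -m jog '{"offset":[[0,-30,-30],[0,-70,-60],[0,-110,-60],[0,-110,-60]],"twist":[0,0,0,0]}'
python3 - <<'E'
from go import *
from h import *
from station import viewer
import pickle
rel([]);a=pickle.load(open('a.pkl','rb'))
for n in('top','scene'):
    c=viewer.read_camera(n)
    for x in blobs(c,(20,150,100),(35,255,255),(220,200,290,290)):
        p=onz(c,x[1],.059 if n=='top' else .056)[:2];print(n,x,p.round(4),'g',2.39-np.arctan2(*(p-LK)[::-1]))
    for x in blobs(c,(0,150,100),(8,255,255),(250,250,350,315) if n=='top' else (230,230,320,320)):
        p=onz(c,x[1],.075 if n=='top' else .07)[:2];print('red',x,np.arctan2(*(AX-p)[::-1]))
E
```

```text
t: 19.2
ee_pos: [0.5074, 0.2138, 0.1524]
eef_rot: [0.795, 0.606, 0.0, 0.0]
force: [2.2, 0.1, 0.5]
opening: -0.0001
gripper_force: 0.0
t: 19.6
ee_pos: [0.3985, 0.244, 0.2125]
eef_rot: [0.795, 0.607, 0.001, 0.0]
force: [0.1, -0.8, 0.5]
opening: -0.0002
gripper_force: 0.0
t 19.6 pos [0.3985 0.244  0.2125] yaw -0.266 F [ 0.1 -0.8  0.5] tilt [ 0.002  0.001 -1.   ]
top ([246, 243, 6, 6, 28], [248.2, 245.3]) [0.5633 0.199 ] g 1.0848668294789294
red ([287, 284, 6, 7, 29], [289.1, 287.1]) -0.7283404076469137
scene ([240, 221, 5, 6, 25], [241.8, 223.6]) [0.5658 0.2   ] g 1.1251677558864226
red ([261, 267, 6, 6, 28], [263.6, 269.5]) -0.7630450236700848
```

Pin bearing is 1.293 rad about the pivot and the green mark is at 1.283, so the lever is at its stop. The bridge is unchanged and the arm is clear, so I'll hand in.

```bash
python3 -c "
from station import job
print(job.close_job())"
```

```text
the job is handed in; nothing more can be done
None
```

I handed the job in at about 20 s: by camera the bridge is lined up with the signalled right-hand track to about 0.01 rad, and the locking lever is at its stop over the green mark; the verdict was not shown.

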